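# Unstrap the heat sink and hover it over the power module

## Task

Swing the steel hasp off its catch and right back past upright, then take the finned heat sink out of the little crate, carry it over a side wall of the opened welder chassis and hold it hovering about 15 mm above the big power module: level, centred and lined up lengthwise with it, so that a sensor can be fitted underneath. The heat sink must not touch the chassis or anything built into it, and everything else on the bench stays where it is. Finish while holding the heat sink still up there; do not set it down or let go.

Things in the scene. Friction and masses are not known exactly. Their poses are not given: they have to be found in the camera images.
- heatsink: Loose bare-aluminium heat sink, 70 (x) x 50 (y) x 42 mm tall: 9 mm base, 7 upright fins along x. Origin: centre of underside; z up. Same either way round. Stands on the crate's floor near its centre (within 7 mm, 5 degrees of the crate's axes). Pinch it from above across the 50 mm width; the outer fins are solid walls. 0.14 to 0.28 kg.
- crate: Open plywood crate fixed to the bench, left or right of the chassis: 180 (x) x 150 (y) mm, walls 30 mm high, floor and walls 5 mm thick. Origin: centre of underside, on the bench. Inside, 51 mm tall, a hinge post (x 50 to 62 mm, 40 wide in y) and a catch post (x -58 to -48 mm, 18 wide in y), the heat sink between them. Empty beside the heat sink's long sides.
- hasp (a joint): Flat steel strap, 20 mm wide, running along the crate's x over the heat sink, 5 mm above it when closed, from the hinge post to just past the catch. Rad: 0 = closed, level on the catch (starts at 0 to 0.12); 1.57 = upright; 2.3 = stop, leaning back away from the heat sink. Light friction (under 1 N at its end); stays where it is left.
- hasp_grip (a point): Centre of the hasp's rolled end: a cross bar 12 mm thick, 24 mm long along the crate's y, 128 mm from the hinge axis, 54 mm above the bench when closed. Can be pinched on its two ends from above (fingers closing along the crate's y) and turns between the fingers as the hasp swings. The crate's end wall below is 30 mm high.
- hasp_hinge (a point): The hasp's hinge axis, fixed: parallel to the crate's y, at crate x = +56 mm, 54 mm above the bench. From it the closed hasp points to the crate's -x; opening, its end goes up and over towards +x.
- chassis: Opened welder chassis fixed to the bench: floor plate 200 (x) x 220 (y) mm, a wall 85 mm high along each y edge (y = +-108 mm), open at both x ends and on top. Inside: green circuit board with four upright capacitors, 28 mm in diameter, tops 56 mm above the bench, at x = +-75, y = -30 and +18 mm; small parts under 28 mm high. Origin: centre of underside.
- module_top (a point): Centre of the top face of the big power module in the middle of the board (black block 70 (x) x 50 (y) mm with a copper plate on top), 32 mm above the bench, over the chassis's origin. Axes as the chassis's: its length is along the chassis's x.
- socket: Bystander: steel wrench socket, 22 mm in diameter, 28 mm tall, standing on the chassis floor beside a wall. Origin under its centre.
- jar: Bystander: closed jar, 40 mm in diameter, 55 mm tall, standing between crate and chassis. Origin under its centre.
- screwdriver: Bystander: screwdriver lying near the robot, left. Origin on its underside, length along its x.
- wrench: Bystander: steel wrench lying at the far side, left. Origin on its underside, length along its x.
- small_sink: Bystander: small heat sink 45 x 40 x 25 mm at the far side, not the one to move. Origin under its centre.
- toroid: Bystander: copper-coloured ring core, 70 mm outside, 25 mm tall, at the far side, right. Origin under its centre.
- meter: Bystander: hand-held multimeter 75 x 150 x 35 mm lying near the robot, right. Origin under its centre.
Things that resemble listed ones, but are neither listed nor needed, are in the scene too. What is shaped like the heatsink but blue, orange or turquoise is not meant.

How it is judged:
By the outcome, as a careful person would: the job done as asked, in the order asked, and still so for the second after the job is handed in, while the arm keeps its last pose, push and grip.
It also fails if it takes over 54 s, if anything falls off the work surface, if the arm or the gripper's body presses on something with over 40 N, if the wrist force passes 120 N, or if a joint passes its speed limit or range.

## Robot

A 7-joint arm with a two-finger parallel gripper is mounted at the origin on the work surface. World frame = base frame: x ahead of the robot, y to its left, z up, the work surface at z = 0. Lengths are in m, angles in rad, forces in N, time in s.
With the tool pointing down it reaches from about 0.425 to 0.925 m from the base axis. Payload 6.8 kg.
Tool frame: the origin (TCP) lies at the very end of the fingers, on their centre line; the grasp point (between the pads) lies 19 mm behind it; z points along the fingers, y is the line along which they close (so a half turn about z gives the same grasp; the last joint's range is limited). The gripper opens to 85 mm and grips with 20 to 120 N. Pads are 22 mm wide; open, the fingers measure 114 mm over their backs; the gripper's body (76 mm by 85 mm) begins 54 mm behind the grasp point. The pads swing forward as they close: fully open they stand 13 mm farther back than shut.
Start: joints at [1.047, 0.477, 0.022, 1.555, -0.011, 1.109, -0.083], TCP at [0.273, -0.617, 0.231] pointing down, gripper open.
Joint ranges: [-2.96, 2.96], [-0.34, 2.1], [-1.41, 1.46], [0.24, 2.44], [-1.37, 4.51], [0.17, 1.92], [-2.96, 2.96]. Speed limits (rad/s): [2.39, 2.39, 3.14, 3.14, 3.14, 3.14, 3.14].

## Interface

Orientations are given as a unit quaternion [w, x, y, z].
In Python, from station import bot gives the robot as it stands. The module is installed in compiled form; this text tells all that it offers.
- The arm moves only by the shell command python3 -m jog 'ROWS' [OPENING] [FORCE]. ROWS is JSON, a list of rows, each a list of 4 numbers: the shift along the tool's x, y, z in cm, then the turn about the tool's z in rad. In form: [[x, y, z, spin], ...]. A call has 1 to 20 rows; each row is the pose to reach, as a shift and turn from the pose commanded when the call began, along the tool's axes at that moment; what a row does not reach only later rows make up. A row lasts 1/12 s, in which the tool goes at most 41.7 mm and 7.16 degrees, less where a joint would pass 70% of its speed; a pose out of reach is approached as far as the arm can. A call with a gripper value outside its range is refused whole. OPENING is the closure, from -1 (fully open) to 1 (shut), set as the call begins (- or left out, the last holds). The fingers move at their own pace and stop on an object; FORCE is the grip in N (left out, the last holds). Time passes only in rows, so rows that repeat a pose let the fingers close. It gives the time, the measured TCP pose, the force, the opening and the grip force at its end, in the units of the state.
- bot.get_obs(): the state, without advancing time (a new reading comes with each control period).
- bot.read_camera(name): name is "scene" or "side" or "wrist"; returns a dict with "pixels" (400x640x3 uint8, red, green, blue), "depth" (400x640 float32, m along the optical axis (not along the pixel's ray), 0 where there is no reading), "fovy" (degrees; the focal length in pixels is half the picture's height over the tangent of half this angle, whatever the lens; pixels are square), "cx", "cy" (the principal point, pixels), "distortion" ([k1, k2, p1, p2, k3] as OpenCV has them; the pictures are not rectified), "pose" (4x4, takes a point from camera to world coordinates). Camera axes: x right, y down, z forward; pixel columns grow to the right and rows downward; lengths in m; the calibration is good to about 2 mm. A picture is of the moment at which its call begins.
- bot.hand_in(): hands the job in; it is judged then, once.
The state is a dict: "t": time; "q": joint angles; "joint_vel": joint speeds; "joint_torque": joint torques, N m; "eef_pos": TCP position; "tool_rot": TCP orientation; "contact_force": force on the tool from outside, world axes, zero at the start; "torque": the same for the moment, N m; "gripper_width": opening from 0.0 (shut) to 1.0 (fully open); "grasp_force": force on a finger pad.
Only numpy, scipy, OpenCV 4.12 (cv2) and the standard library are available. Lean on these libraries where they do the work, as an engineer would, in place of code of your own. Each camera call takes 0.05 s, during which the arm holds its last target. There are 200 camera calls.

## Working session

There is one attempt and no reset: what is moved stays moved. The work goes in short steps, Python scripts to look and compute and a shell command to move; the robot and the scene stay as the last step left them, time stands still between calls to the robot, and variables do not carry over. Pictures are saved under pics/ and viewed, at most 12 in all, crops included, and the job is handed in when it is done.

```bash
mkdir -p pics; cat > h.py <<'E'
import numpy as np, cv2
from station import bot
def K(c):
    f=200/np.tan(np.radians(c["fovy"])/2); return np.array([[f,0,c["cx"]],[0,f,c["cy"]],[0,0,1.]])
def snap(n,f):
    c=bot.read_camera(n); cv2.imwrite(f"pics/{f}.png",c["pixels"][...,::-1]); np.save(f"pics/{f}.npy",c,allow_pickle=True); return c
def load(f): return np.load(f"pics/{f}.npy",allow_pickle=True).item()
def ray(c,u,v):
    p=cv2.undistortPoints(np.array([[[u,v]]],float),K(c),np.array(c["distortion"],float))[0,0]
    return np.r_[p,1.]
def pt(c,u,v):   # by depth
    d=np.median([x for x in c["depth"][int(v)-1:int(v)+2,int(u)-1:int(u)+2].ravel() if x>0] or [0])
    return (c["pose"]@np.r_[ray(c,u,v)*d,1])[:3]
def atz(c,u,v,z):
    r=c["pose"][:3,:3]@ray(c,u,v); o=c["pose"][:3,3]; return o+r*(z-o[2])/r[2]
def tri(a,b):
    A=[];B=[]
    for c,u,v in (a,b):
        r=c["pose"][:3,:3]@ray(c,u,v); r/=np.linalg.norm(r); P=np.eye(3)-np.outer(r,r); A.append(P);B.append(P@c["pose"][:3,3])
    return np.linalg.lstsq(np.vstack(A),np.hstack(B),rcond=None)[0]
def cloud(c):
    h,w=c["depth"].shape; u,v=np.meshgrid(np.arange(w),np.arange(h))
    p=cv2.undistortPoints(np.stack([u,v],-1).reshape(-1,1,2).astype(float),K(c),np.array(c["distortion"],float))[:,0]
    d=c["depth"].ravel(); X=np.c_[p*d[:,None],d]@c["pose"][:3,:3].T+c["pose"][:3,3]; X[d==0]=np.nan
    return X.reshape(h,w,3)
def proj(c,P):
    T=np.linalg.inv(c["pose"]); return cv2.projectPoints(np.array(P,float).reshape(-1,1,3),cv2.Rodrigues(T[:3,:3])[0],T[:3,3],K(c),np.array(c["distortion"],float))[0][:,0]
E
python3 - <<'E'
from h import *
for n in("scene","side"):
    c=snap(n,n+"0"); print(n,c["pose"].round(3).tolist(),c["fovy"])
o=bot.get_obs(); print({k:np.round(v,3).tolist() for k,v in o.items()})
E
```

```text
scene [[0.826, 0.337, -0.452, 0.872], [0.563, -0.494, 0.663, -0.46], [0.0, -0.802, -0.597, 0.55], [0.0, 0.0, 0.0, 1.0]] 57.905912245352035
side [[0.989, -0.101, 0.106, 0.435], [-0.146, -0.734, 0.663, -0.645], [0.011, -0.671, -0.741, 0.844], [0.0, 0.0, 0.0, 1.0]] 52.434217411213396
{'t': 0.1, 'q': [1.047, 0.478, 0.022, 1.556, -0.011, 1.109, -0.083], 'joint_vel': [0.001, -0.002, 0.001, -0.002, 0.001, 0.0, 0.0], 'joint_torque': [0.004, -59.776, 1.613, -28.196, 0.013, 0.005, -0.0], 'eef_pos': [0.272, -0.617, 0.23], 'tool_rot': [-0.001, 0.978, 0.206, -0.0], 'contact_force': [0.164, 0.396, -0.72], 'torque': [-0.009, 0.054, 0.042], 'grasp_force': 0.0, 'gripper_width': 1.005}
```

View pics/scene0.png

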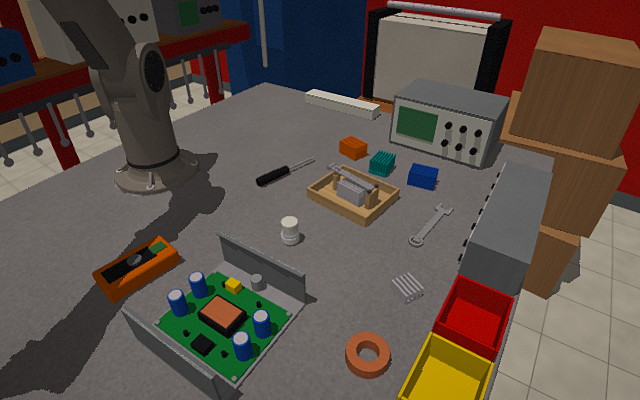

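View pics/side0.png

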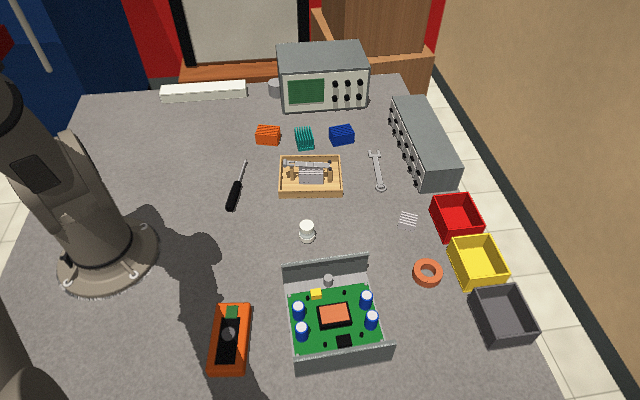

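The scene view shows the crate around (353,193), the chassis around (220,310) with the module at (222,313) and the jar at (290,230). In the side view the crate is at (311,176) and the module at (334,315). Next I'll enlarge these.

```bash
python3 - <<'E'
from h import *
a,b=load("scene0"),load("side0")
def crop(c,u,v,w,h,s): return cv2.resize(c["pixels"][v:v+h,u:u+w,::-1],None,fx=s,fy=s,interpolation=cv2.INTER_CUBIC)
m=np.vstack([np.hstack([crop(a,300,150,110,80,3.6363636),crop(b,270,145,80,58,5)[:291]  if 0 else cv2.resize(crop(b,270,145,80,58,5),(400,290))]) if 0 else np.hstack([cv2.resize(crop(a,300,150,100,75,4),(400,300)),crop(b,262,140,100,75,4)]),
 np.hstack([cv2.resize(crop(a,120,230,200,150,2),(400,300)),crop(b,270,250,133,100,3)[:300,:399][:, :].copy() if 0 else cv2.resize(crop(b,270,245,133,100,3),(400,300))])])
cv2.imwrite("pics/m1.png",m)
X=cloud(b)
# side cloud: objects near z bands
def s(P): return P.round(3).tolist()
# module copper top: orange pixels within board
px=b["pixels"].astype(int)
for n,c,box in(("side",b,(290,290,375,345)),("scene",a,(185,285,260,345))):
    x0,y0,x1,y1=box; P=cloud(c)[y0:y1,x0:x1].reshape(-1,3); q=c["pixels"][y0:y1,x0:x1].reshape(-1,3).astype(int)
    k=(q[:,0]>q[:,2]+60)&(q[:,0]>q[:,1]+40); Q=P[k]; r=cv2.minAreaRect((Q[:,:2]*1000).astype(np.float32))
    print(n,k.sum(),np.nanmedian(Q,0),r)
    k=(q[:,1]>q[:,0]+30)&(q[:,1]>q[:,2]+20);Q=P[k];Q=Q[Q[:,2]<.02]; print(" board",np.nanmedian(Q[:,2]),cv2.minAreaRect((Q[:,:2]*1000).astype(np.float32)))
# chassis walls tops
P=X.reshape(-1,3); k=(P[:,2]>.078)&(P[:,2]<.092)&(P[:,0]>.3)&(P[:,0]<.9)&(P[:,1]<.1)&(P[:,1]>-.55)
W=P[k]; print(len(W),W.min(0),W.max(0))
E
```

```text
side 499 [ 0.52263121 -0.2455057   0.03163123] ((523.3115844726562, -244.23226928710938), (61.084571838378906, 44.256229400634766), 2.7085578441619873)
 board 0.008531121826373611 ((520.7872924804688, -240.16236877441406), (130.672607421875, 190.46652221679688), 82.01204681396484)
scene 723 [ 0.5257651  -0.24595899  0.03219909] ((523.43212890625, -227.7313995361328), (63.58715057373047, 75.51636505126953), 2.1445815563201904)
 board 0.009436848829123878 ((512.2578735351562, -240.8331298828125), (140.12452697753906, 133.82809448242188), 40.67573165893555)
1144 [ 0.42004166 -0.35935345  0.07800167] [0.89773742 0.0999861  0.09118631]
```

View pics/m1.png

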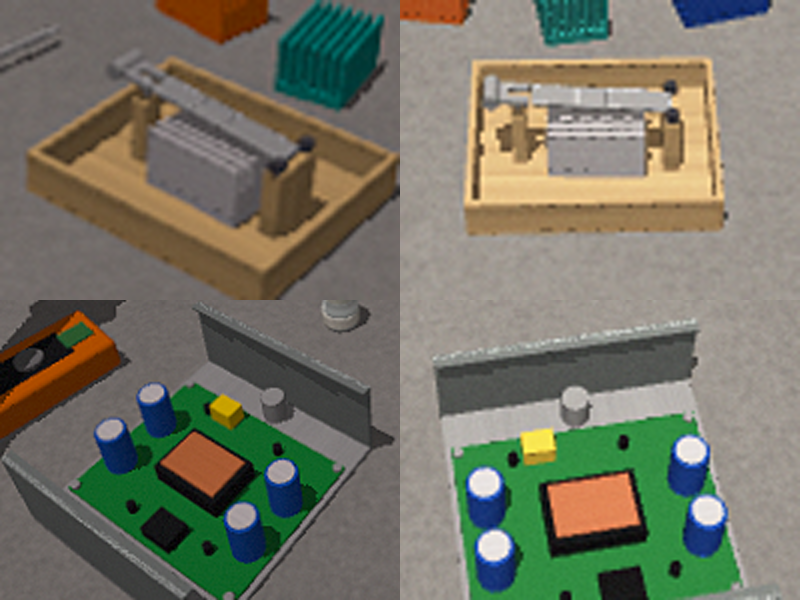

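Top row: hasp grip bar at crop (492,92) in the side view and (125,68) in the scene view, with dark hinge ends at (670,95) and (300,147). The rim corners of the crate are visible. Bottom row: the copper plate on the module is clear in both views.

```bash
python3 - <<'E'
from h import *
a,b=load("scene0"),load("side0")
S=lambda u,v:(a,300+u/4-.4,150+v/4-.4); T=lambda u,v:(b,262+(u-400)/4-.4,140+v/4-.4)
C=[atz(*T(*p),.03) for p in((472,60),(714,60),(723,206),(466,206))]
print("rim",np.round(C,4).tolist(),np.mean(C,0)); print([np.linalg.norm(C[i]-C[(i+1)%4]).round(3) for i in range(4)])
print("grip",tri(S(125,70),T(492,92)),"hinge",tri(S(293,158),T(671,101)),"sinktop? near-corner",tri(S(237,178),T(548,140)))
k=133/400
M=lambda u,v:(b,270+(u-400)*k-.3,245+(v-300)*k-.3); N=lambda u,v:(a,120+u/2-.2,230+(v-300)/2-.2)
for p,q in(((543,483),(200,432)),((634,472),(252,462)),((643,533),(213,499)),((556,542),(158,468))): print("mod",tri(N(*q),M(*p)))
# mask-based copper in side
for n,c,box in(("side",b,(290,290,375,345)),("scene",a,(190,288,250,340))):
    x0,y0,x1,y1=box; P=cloud(c)[y0:y1,x0:x1].reshape(-1,3); q=c["pixels"][y0:y1,x0:x1].reshape(-1,3).astype(int)
    Q=P[(q[:,0]>q[:,2]+50)&(q[:,0]>q[:,1]+50)&(P[:,2]>.025)&(P[:,2]<.038)]; print(n,len(Q),np.median(Q[:,2]),cv2.minAreaRect((Q[:,:2]*1000).astype(np.float32)))
E
```

```text
rim [[0.4445, 0.2854, 0.03], [0.625, 0.2611, 0.03], [0.6052, 0.1108, 0.03], [0.4294, 0.1348, 0.03]] [0.52601029 0.19802914 0.03      ]
[np.float64(0.182), np.float64(0.152), np.float64(0.177), np.float64(0.151)]
grip [0.45532215 0.21083404 0.06196779] hinge [0.58212128 0.19948668 0.04929178] sinktop? near-corner [ 0.49947184  0.28841402 -0.05796162]
mod [ 0.49087619 -0.21756931  0.01959322]
mod [ 0.55782287 -0.2202611   0.02783959]
mod [ 0.55562252 -0.26598536  0.02570896]
mod [ 0.49351682 -0.26795717  0.02574408]
side 494 0.03164002940264349 ((523.3401489257812, -244.23092651367188), (61.027523040771484, 44.256229400634766), 2.7085578441619873)
scene 700 0.032206881165045775 ((524.0803833007812, -244.57550048828125), (63.613311767578125, 41.7137565612793), 2.0333504676818848)
```

```bash
cat >> h.py <<'E'
def rel(*targets):
    """targets (x,y,z,yaw of tool x) -> jog rows"""
    o=bot.get_obs(); p=np.array(o["eef_pos"]); w,x,y,z=o["tool_rot"]
    from scipy.spatial.transform import Rotation as R
    M=R.from_quat([x,y,z,w]).as_matrix(); yaw=np.arctan2(M[1,0],M[0,0]); print("now",p.round(4),"yaw",yaw.round(4),"tilt",np.degrees(np.arccos(-M[2,2])).round(2),"t",o["t"])
    for t in targets:
        d=M.T@(np.array(t[:3])-p)*100; s=(yaw-t[3]+np.pi)%(2*np.pi)-np.pi; print(np.r_[d,s].round(3).tolist())
E
python3 - <<'E'
from h import *
rel((.42,-.45,.26,.04),(.5,-.245,.26,.04))
E
```

```text
now [ 0.2724 -0.617   0.2304] yaw 0.4158 tilt 0.1 t 0.1
[20.246, -9.322, -2.945, 0.376]
[35.845, -24.844, -2.921, 0.376]
```

```bash
python3 -m jog '[[10,-5,-3,0.1],[20,-9.5,-3,0.2],[25,-14,-3,0.3],[30,-19,-3,0.376],[35.8,-24.8,-3,0.376],[35.8,-24.8,-3,0.376],[35.8,-24.8,-3,0.376],[35.8,-24.8,-3,0.376],[35.8,-24.8,-3,0.376],[35.8,-24.8,-3,0.376],[35.8,-24.8,-3,0.376],[35.8,-24.8,-3,0.376],[35.8,-24.8,-3,0.376],[35.8,-24.8,-3,0.376],[35.8,-24.8,-3,0.376],[35.8,-24.8,-3,0.376]]'; python3 - <<'E'
from h import *
c=snap("wrist","w1"); print(c["pose"].round(3).tolist())
P=cloud(c).reshape(-1,3); q=c["pixels"].reshape(-1,3).astype(int)
Q=P[(q[:,0]>q[:,2]+50)&(q[:,0]>q[:,1]+50)&(P[:,2]>.026)&(P[:,2]<.038)]; print(len(Q),np.median(Q[:,2]),cv2.minAreaRect((Q[:,:2]*1000).astype(np.float32)))
rel((.46,0,.26,-.05),(.46,.2,.26,-.13))
E
```

```text
t: 1.43
eef_pos: [0.4991, -0.2476, 0.2611]
tool_rot: [0.0, 1.0, 0.018, -0.0]
contact_force: [-0.4, 0.4, -0.8]
gripper_width: 1.001
grasp_force: 0.0
[[0.037, -0.956, -0.292, 0.574], [-0.999, -0.035, -0.011, -0.244], [0.0, 0.292, -0.956, 0.402], [0.0, 0.0, 0.0, 1.0]]
4498 0.03208503253264691 ((408.1891174316406, -275.4015197753906), (148.87623596191406, 289.15386962890625), 82.87897491455078)
now [ 0.4992 -0.2474  0.2611] yaw 0.0372 tilt 0.03 t 1.4833
[-3.0, -24.869, 0.11, 0.087]
[-2.255, -44.855, 0.106, 0.167]
```

View pics/w1.png

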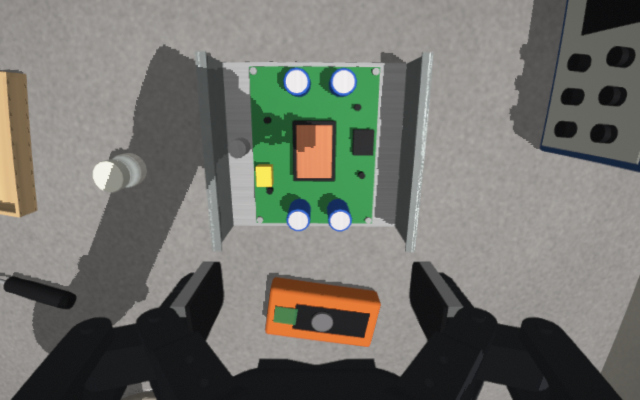

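The wrist view shows the copper plate with corners near (294,122), (333,122), (333,180) and (295,180). The chassis walls stand at columns ~210 and ~422.

```bash
python3 - <<'E'
from h import *
c=load("w1")
def rect(c,x0,y0,x1,y1):
    P=cloud(c)[y0:y1,x0:x1].reshape(-1,3); q=c["pixels"][y0:y1,x0:x1].reshape(-1,3).astype(int)
    Q=P[(q[:,0]>q[:,2]+15)&(q[:,0]>q[:,1]+15)&(P[:,2]>.026)&(P[:,2]<.038)]; return len(Q),np.median(Q[:,2]),cv2.minAreaRect((Q[:,:2]*1000).astype(np.float32))
print(rect(c,285,112,342,190))
# triangulate 2 corners vs side
b=load("side0");k=133/400
M=lambda u,v:(b,270+(u-400)*k-.3,245+(v-300)*k-.3)
for w,m in(((294,122),(634,472)),((333.5,122),(643,533)),((334,180),(556,542)),((294.5,180),(543,483))): print(tri((c,*w),M(*m)),atz(c,*w,.032))
# caps tops & wall lines
X=cloud(c)
for lo,hi,x0,x1 in((.078,.092,195,235),(.078,.092,400,440)):
    Q=X[50:255,x0:x1].reshape(-1,3);Q=Q[(Q[:,2]>lo)&(Q[:,2]<hi)]; f=np.polyfit(Q[:,0],Q[:,1],1); print(len(Q),"slope",f[0],"y@.523",np.polyval(f,.523),Q[:,0].min(),Q[:,0].max())
E
python3 -m jog '[[-1,-4,0,0],[-2,-8,0,0],[-3,-12,0,0],[-3,-16,0,0],[-3,-20,0,0],[-3,-24,0,0.08],[-3,-28,0,0.1],[-3,-32,0,0.12],[-3,-36,0,0.14],[-2.5,-40,0,0.167],[-2.2,-44.8,0,0.167],[-2.2,-44.8,0,0.167],[-2.2,-44.8,0,0.167],[-2.2,-44.8,0,0.167],[-2.2,-44.8,0,0.167]]'
python3 - <<'E'
from h import *
c=snap("wrist","w2"); print(c["pose"].round(3).tolist())
cv2.imwrite("pics/w2.png",c["pixels"][...,::-1])
rel((.455,.208,.2,-.133))
E
```

```text
(1987, np.float64(0.030225242147802034), ((524.581787109375, -243.5746307373047), (62.61532974243164, 42.54281997680664), 2.0807225704193115))
[ 0.55767745 -0.22002249  0.02487553] [ 0.55739699 -0.22022316  0.032     ]
[ 0.55773329 -0.26481923  0.01665032] [ 0.55901872 -0.26422914  0.032     ]
[ 0.49284251 -0.26851206  0.02996223] [ 0.4929935  -0.26822675  0.032     ]
[ 0.49037852 -0.22174089  0.02859528] [ 0.49128669 -0.22203499  0.032     ]
2140 slope 0.030095337544922045 y@.523 -0.138721144660238 0.42054912213838475 0.6205620798241133
2158 slope 0.03199570284551572 y@.523 -0.34807386032810383 0.4285505610078625 0.6277406987954264
t: 2.73
eef_pos: [0.4605, 0.1985, 0.261]
tool_rot: [0.001, 0.998, -0.065, -0.0]
contact_force: [0.3, -0.3, -0.1]
gripper_width: 1.003
grasp_force: 0.0
[[-0.13, -0.948, -0.289, 0.535], [-0.992, 0.124, 0.037, 0.19], [0.001, 0.291, -0.957, 0.402], [0.0, 0.0, 0.0, 1.0]]
now [0.4606 0.1985 0.2611] yaw -0.1306 tilt 0.06 t 2.7833
[-0.68, -0.88, 6.113, 0.002]
```

View pics/w2.png

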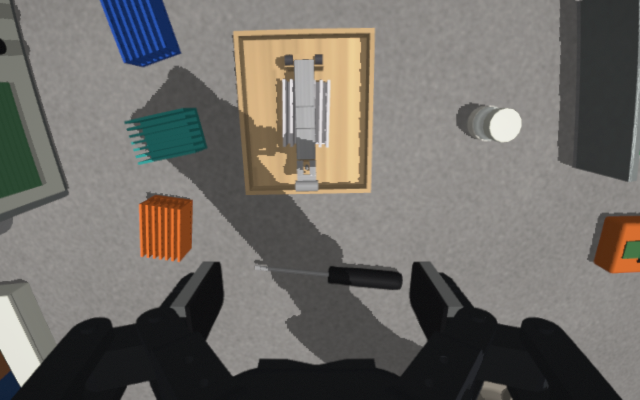

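The wrist view shows the crate rim spanning columns 234–375 and rows 29–193. The grip bar is at (307,185), the heat sink is around (305,113), and the hinge knuckles are at (290,60) and (319,60).

```bash
python3 - <<'E'
from h import *
c=load("w2"); X=cloud(c)
def R(x0,y0,x1,y1,lo,hi):
    Q=X[y0:y1,x0:x1].reshape(-1,3);Q=Q[(Q[:,2]>lo)&(Q[:,2]<hi)]; r=cv2.minAreaRect((Q[:,:2]*1000).astype(np.float32)); print(len(Q),np.median(Q,0).round(4),np.round(r[0],1),np.round(r[1],1),round(r[2],2))
R(225,20,385,200,.0255,.034)   # rim
R(275,75,335,150,.0415,.0505)   # sink top
R(285,50,325,195,.053,.075)   # hasp
R(293,175,322,194,.055,.075)   # grip
R(275,75,335,150,.0415,.0495)
b,a=load("side0"),load("scene0")
T=(b,262+(492-400)/4-.4,140+92/4-.4);S=(a,300+125/4-.4,150+70/4-.4)
g=(c,307,185);print(tri(g,T),tri(g,S),pt(c,307,185),pt(c,307,60),pt(c,307,170))
big=cv2.resize(c["pixels"][20:200,225:385,::-1],None,fx=3.3,fy=3.3,interpolation=cv2.INTER_CUBIC); cv2.imwrite("pics/w2c.png",big)
E
```

```text
2863 [0.5468 0.2013 0.0283] [527.5 202.2] [151.5 180.3] 83.69
822 [0.5326 0.2116 0.0453] [530.2 200.8] [50.5 69.8] 82.11
2665 [0.5254 0.2024 0.0598] [519.2 203.9] [ 37.2 138.3] 82.8
342 [0.4598 0.2094 0.0686] [459.2 209.1] [23.6 17.9] 83.13
822 [0.5326 0.2116 0.0453] [530.2 200.8] [50.5 69.8] 82.11
[0.45617147 0.20950954 0.06479654] [0.45569954 0.20941841 0.06130659] [0.45806565 0.20903415 0.07021288] [0.58188536 0.19236002 0.05379429] [0.46999894 0.20793833 0.04883491]
```

View pics/w2c.png

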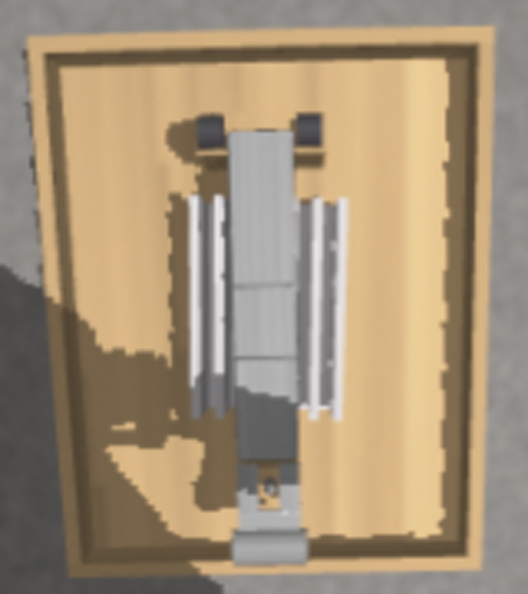

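Rim, sink and hasp agree: crate centre ≈(0.527,0.200), yaw ≈−0.125, hinge (0.582,0.193), bar at (0.456,0.209,0.064), which is hasp ≈0.08 rad. I'll descend on the bar and pinch it.

```bash
python3 -m jog '[[-0.3,-0.5,4,0],[-0.56,-1,8,0],[-0.56,-1,12,0],[-0.56,-1,15,0],[-0.56,-1,18,0],[-0.56,-1,20,0],[-0.56,-1,21.4,0],[-0.56,-1,21.4,0],[-0.56,-1,21.4,0]]' -0.2 20 && python3 -m jog '[[0,0,0,0],[0,0,0,0],[0,0,0,0],[0,0,0,0],[0,0,0,0],[0,0,0,0],[0,0,0,0],[0,0,0,0]]' 1 25; python3 - <<'E'
from h import *
c=snap("side","s2"); cv2.imwrite("pics/s2c.png",cv2.resize(c["pixels"][120:220,240:380,::-1],None,fx=4,fy=4,interpolation=cv2.INTER_CUBIC))
h=np.array([.582,.193,.054]); u=np.array([np.cos(-.123),np.sin(-.123),0])
rel()
p=np.array(bot.get_obs()["eef_pos"])
d=h-p; r=.128; off=None
print("horizontal dist to hinge along u",d@u, "perp",d@np.array([-u[1],u[0],0]))
E
```

```text
t: 3.53
eef_pos: [0.456, 0.2098, 0.0471]
tool_rot: [0.001, 0.998, -0.065, -0.001]
contact_force: [0.5, -0.6, 1.0]
gripper_width: 0.599
grasp_force: 0.0
t: 4.2
eef_pos: [0.4566, 0.2096, 0.0479]
tool_rot: [0.001, 0.998, -0.064, 0.001]
contact_force: [0.2, -6.1, 1.0]
gripper_width: 0.272
grasp_force: 26.2
now [0.4565 0.2096 0.0479] yaw -0.1284 tilt 0.12 t 4.25
horizontal dist to hinge along u 0.126548953072476 perp -0.001129307720705455
```

View pics/s2c.png

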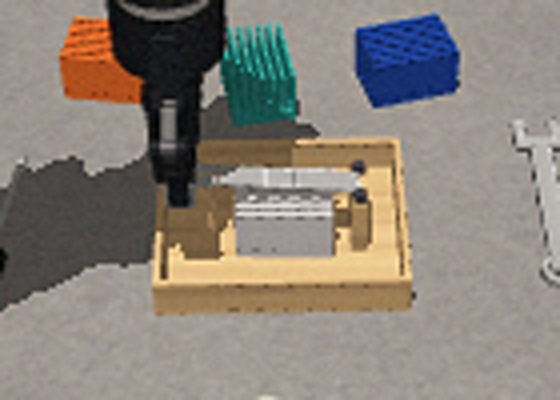

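Bar is pinched (23 mm). I'll swing along the 128 mm arc, starting with a partial swing to check.

```bash
python3 -m jog '[[0.05,0.1,-0.7,0],[0.2,0.1,-1.5,0],[0.5,0.1,-2.8,0],[1,0.1,-4,0],[1.5,0.1,-5.1,0],[2.2,0.1,-6.2,0],[3,0.1,-7.25,0],[3.85,0.1,-8.15,0],[3.85,0.1,-8.15,0]]'; python3 -c "
from h import *
rel()"
```

```text
t: 5.0
eef_pos: [0.4951, 0.2052, 0.131]
tool_rot: [-0.0, 0.998, -0.064, 0.001]
contact_force: [-2.5, -1.9, 2.9]
gripper_width: 0.272
grasp_force: 25.5
now [0.4951 0.2052 0.131 ] yaw -0.1287 tilt 0.07 t 5.0
```

```bash
python3 -m jog '[[0.95,0,-0.85,0],[2,0,-1.6,0],[3.1,0,-2.25,0],[4.3,0,-2.75,0],[5.5,0,-3.15,0],[6.75,0,-3.45,0],[8,0,-3.6,0],[9.3,0,-3.6,0],[10.6,0,-3.5,0],[11.85,0,-3.3,0],[13.05,0,-2.95,0],[14.25,0,-2.45,0],[15.4,0,-1.85,0],[15.95,0,-1.5,0],[15.95,0,-1.5,0],[15.95,0,-1.5,0]]'; python3 - <<'E'
from h import *
rel()
c=snap("side","s3"); cv2.imwrite("pics/s3c.png",cv2.resize(c["pixels"][80:220,240:400,::-1],None,fx=4,fy=4,interpolation=cv2.INTER_CUBIC))
E
```

```text
t: 6.33
eef_pos: [0.6544, 0.1872, 0.145]
tool_rot: [-0.002, 0.998, -0.063, 0.002]
contact_force: [2.9, 1.8, 5.7]
gripper_width: 0.271
grasp_force: 27.6
now [0.6544 0.1872 0.145 ] yaw -0.1269 tilt 0.31 t 6.3333
```

View pics/s3c.png

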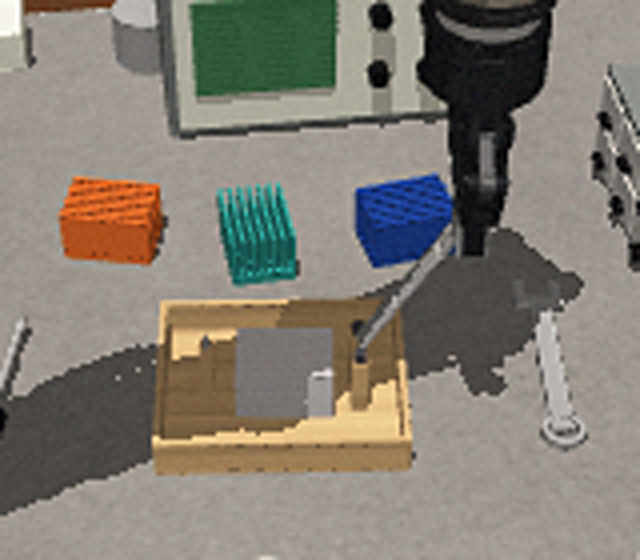

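The hasp now leans back past upright, held at crop (460,235). Release, lift straight up, and go back to view the sink uncovered.

```bash
python3 -m jog '[[0,0,0,0],[0,0,0,0],[0,0,0,0],[0,0,0,0],[0,0,0,0],[0,0,-3,0],[0,0,-6,0],[0,0,-9.5,0],[0,0,-10,0],[-4,0,-10,0],[-8,0,-10,0],[-12,0,-10,0],[-16,0,-10,0],[-19,0,-10,0],[-19,0,-10,0],[-19,0,-10,0],[-19,0,-10,0]]' -0.2 20; python3 - <<'E'
from h import *
c=snap("wrist","w3"); X=cloud(c)
P=X.reshape(-1,3); k=(abs(P[:,0]-.528)<.05)&(abs(P[:,1]-.2)<.045)&(P[:,2]>.041)&(P[:,2]<.0505)
Q=P[k]; print(len(Q),cv2.minAreaRect((Q[:,:2]*1000).astype(np.float32)),np.median(Q[:,2]))
k=(abs(P[:,0]-.6)<.1)&(abs(P[:,1]-.2)<.04)&(P[:,2]>.065)&(P[:,2]<.17); H=P[k]; print(len(H),H.min(0),H.max(0))
rel()
ij=proj(c,[[.528,.2,.045]])[0].astype(int);print(ij)
y0=max(ij[1]-110,0);x0=ij[0]-110
cv2.imwrite("pics/w3c.png",cv2.resize(c["pixels"][y0:y0+200,x0:x0+220,::-1],None,fx=3,fy=3,interpolation=cv2.INTER_CUBIC)); print(x0,y0)
E
```

```text
t: 7.8
eef_pos: [0.4646, 0.2091, 0.2442]
tool_rot: [-0.0, 0.998, -0.064, 0.001]
contact_force: [-0.2, -0.2, 0.1]
gripper_width: 0.601
grasp_force: 0.0
1650 ((528.4790649414062, 201.07241821289062), (49.886924743652344, 103.2378158569336), 82.9557876586914) 0.04537149482763547
1236 [0.58749301 0.18273534 0.06504266] [0.6190038  0.20476926 0.11516964]
now [0.465 0.209 0.244] yaw -0.1284 tilt 0.05 t 7.85
[317 118]
207 8
```

View pics/w3c.png

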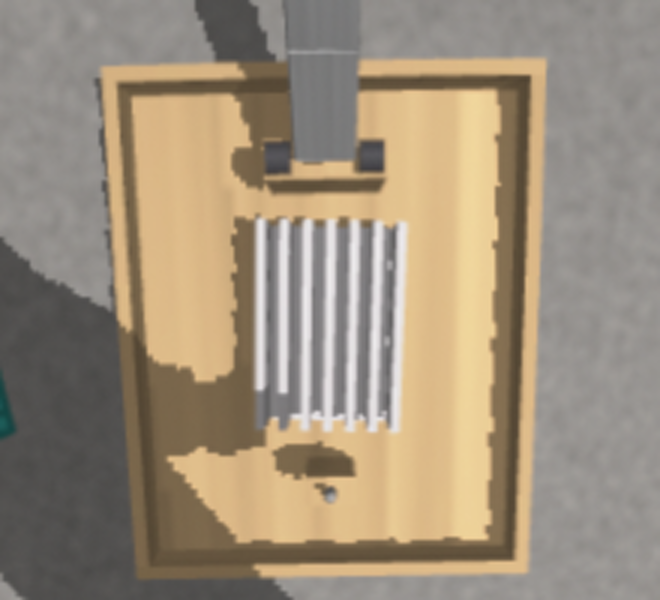

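The hasp stays back and the sink is uncovered, with top corners at crop (256,217), (406,222), (399,432) and (258,430).

```bash
python3 - <<'E'
from h import *
c=load("w3"); P=cloud(c).reshape(-1,3); 
C=np.array([atz(c,207+u/3-.33,8+v/3-.33,.0465) for u,v in((256,217),(406,222),(399,432),(258,430))]); print(C.round(4),C.mean(0)); m=C.mean(0)
yaw=np.arctan2(*(C[0]+C[1]-C[2]-C[3])[[1,0]]); print("yaw",yaw)
px=c["pixels"].reshape(-1,3).astype(int); d=P-[.529,.201,0]; u=np.array([np.cos(-.138),np.sin(-.138),0]); 
k=(abs(d@u)<.040)&(abs(d[:,1])<.045)&(P[:,2]>.041)&(P[:,2]<.0505); Q=P[k]; r=cv2.minAreaRect((Q[:,:2]*1000).astype(np.float32)); print(r,len(Q))
y=np.radians(r[2]-90)
rel((m[0],m[1],.1,yaw),(m[0],m[1],.015,yaw))
E
```

```text
[[0.5684 0.2206 0.0465]
 [0.5606 0.1717 0.0465]
 [0.4919 0.1816 0.0465]
 [0.4988 0.2302 0.0465]] [0.52993668 0.20100354 0.0465    ]
yaw -0.13952715955092176
((530.0281982421875, 200.90640258789062), (49.95908737182617, 69.99063110351562), 82.62837219238281) 1527
now [0.465 0.209 0.244] yaw -0.1284 tilt 0.05 t 7.85
[6.535, -0.03, 14.404, 0.011]
[6.528, -0.027, 22.904, 0.011]
```

Sink sizes check out (50.0×70.0). Descend with fingers at ~66 mm, then close.

```bash
python3 -m jog '[[3.5,0,0,0],[6.5,0,3,0.006],[6.5,0,7,0.006],[6.5,0,11,0.006],[6.5,0,14,0.006],[6.5,0,17,0.006],[6.5,0,19,0.006],[6.5,0,21,0.006],[6.5,0,22.2,0.006],[6.5,0,22.9,0.006],[6.5,0,22.9,0.006],[6.5,0,22.9,0.006]]' -0.55 20 && python3 -m jog '[[0,0,0,0],[0,0,0,0],[0,0,0,0],[0,0,0,0],[0,0,0,0],[0,0,0,0],[0,0,0,0]]' 1 60; python3 -c "
from h import *
rel()"
```

```text
t: 8.85
eef_pos: [0.5289, 0.2012, 0.0151]
tool_rot: [-0.0, 0.998, -0.067, 0.0]
contact_force: [-0.3, -0.0, -0.5]
gripper_width: 0.777
grasp_force: 0.0
t: 9.43
eef_pos: [0.5294, 0.2016, 0.0163]
tool_rot: [-0.001, 0.998, -0.067, 0.001]
contact_force: [-0.0, -0.5, 7.3]
gripper_width: 0.575
grasp_force: 63.9
now [0.5294 0.2016 0.0163] yaw -0.1334 tilt 0.17 t 9.4333
```

```bash
python3 -m jog '[[0,0,-0.5,0],[0,0,-1.2,0],[0,0,-2.5,0],[0,0,-4.5,0],[0,0,-7,0],[0,0,-10,0],[0,0,-13,0],[0,0,-16,0],[0,0,-17.5,0],[0,0,-17.5,0],[0,0,-17.5,0]]'; python3 - <<'E'
from h import *
rel((.5,0,.19,-.05),(.5247,-.2437,.19,.033))
for n in("wrist","side"):
    c=snap(n,n+"4"); P=cloud(c).reshape(-1,3); e=np.array(bot.get_obs()["eef_pos"])
    k=(abs(P[:,0]-e[0])<.06)&(abs(P[:,1]-e[1])<.06)&(abs(P[:,2]-(e[2]-.011+.021))<.028); print(n,k.sum(), P[k].min(0) if k.any() else 0,P[k].max(0) if k.any() else 0)
c=load("wrist4");b=load("side4")
I=np.vstack([cv2.resize(c["pixels"][...,::-1][200:],(640,200)),cv2.resize(b["pixels"][60:200,220:400,::-1],(514,400))[:,:514] if 0 else cv2.resize(b["pixels"][60:185,215:415,::-1],(640,400),interpolation=cv2.INTER_CUBIC)])
cv2.imwrite("pics/m4.png",I)
E
```

```text
t: 10.35
eef_pos: [0.5283, 0.2011, 0.1908]
tool_rot: [-0.0, 0.998, -0.067, 0.001]
contact_force: [-0.0, -0.1, -3.2]
gripper_width: 0.577
grasp_force: 63.0
now [0.5283 0.2011 0.1908] yaw -0.1333 tilt 0.11 t 10.35
[-0.132, 20.304, 0.068, -0.083]
[5.556, 44.129, 0.062, -0.166]
wrist 21278 [0.49067374 0.162696   0.17703139] [0.56724216 0.23884289 0.22735042]
side 538 [0.48850509 0.15948606 0.17374473] [0.56245554 0.22894722 0.22528948]
```

View pics/m4.png

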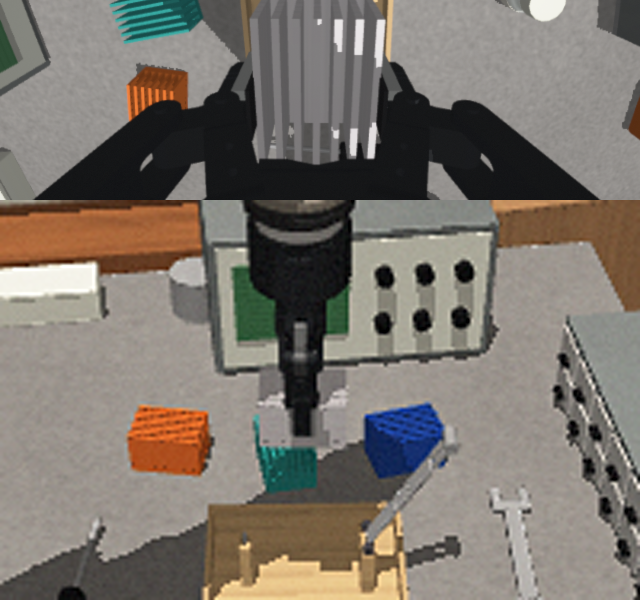

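The sink is held level, its lower edge at (300,445) in the lower view, and the hasp stays back. Carry it over the wall at height.

```bash
python3 -m jog '[[0,1.5,0,0],[0,4,0,0],[0,7,0,0],[0,10,0,-0.02],[0,13,0,-0.04],[0,16,0,-0.06],[0,19,0,-0.08],[0.7,22,0,-0.1],[1.4,25,0,-0.11],[2.1,28,0,-0.12],[2.8,31,0,-0.13],[3.5,34,0,-0.14],[4.2,37,0,-0.15],[4.8,40,0,-0.16],[5.3,42.5,0,-0.166],[5.55,44.1,0,-0.166],[5.55,44.1,0,-0.166],[5.55,44.1,0,-0.166],[5.55,44.1,0,-0.166]]'; python3 - <<'E'
from h import *
rel((.5247,-.2437,.0583,.033))
o=bot.get_obs(); e=np.array(o["eef_pos"]); w,x,y,z=o["tool_rot"]
from scipy.spatial.transform import Rotation as R
M=R.from_quat([x,y,z,w]).as_matrix()
c=snap("wrist","w5"); L=(cloud(c)-e)@M   # tool frame
px=c["pixels"].astype(int); br=px.sum(2)
F=L.reshape(-1,3); k=(abs(F[:,0])<.055)&(abs(F[:,1])<.027)&(F[:,2]>-.045)&(F[:,2]<.02)&(br.ravel()>200)
F=F[k]; hist=np.histogram(F[:,2],bins=np.arange(-.045,.021,.003)); print(list(zip((hist[1][:-1]*1000).round().tolist(),hist[0])))
T=F[F[:,2]<np.percentile(F[:,2],30)]
print("top x",np.percentile(T[:,0],[1,99]),"y",np.percentile(T[:,1],[1,99]),"all x",F[:,0].min(),F[:,0].max(),"y",F[:,1].min(),F[:,1].max())
s=snap("side","s5"); L=(cloud(s)-e)@M; F=L.reshape(-1,3); k=(abs(F[:,0])<.045)&(abs(F[:,1])<.035)&(F[:,2]>-.045)&(F[:,2]<.02); F=F[k]; print("side",len(F),np.percentile(F,[1,99],axis=0)); 
A=s["pixels"][210:330,260:420,::-1]; cv2.imwrite("pics/s5c.png",np.vstack([cv2.resize(A,(640,480),interpolation=cv2.INTER_CUBIC)]))
E
```

```text
t: 12.03
eef_pos: [0.524, -0.2419, 0.1884]
tool_rot: [-0.001, 1.0, 0.017, -0.001]
contact_force: [-0.8, 0.1, -2.2]
gripper_width: 0.579
grasp_force: 63.0
now [ 0.524  -0.2419  0.1884] yaw 0.0338 tilt 0.17 t 12.0333
[0.095, 0.204, 13.01, 0.001]
[(-45.0, np.int64(1)), (-42.0, np.int64(11)), (-39.0, np.int64(65)), (-36.0, np.int64(19)), (-33.0, np.int64(245)), (-30.0, np.int64(7767)), (-27.0, np.int64(895)), (-24.0, np.int64(884)), (-21.0, np.int64(825)), (-18.0, np.int64(784)), (-15.0, np.int64(758)), (-12.0, np.int64(621)), (-9.0, np.int64(679)), (-6.0, np.int64(621)), (-3.0, np.int64(594)), (0.0, np.int64(573)), (3.0, np.int64(3837)), (6.0, np.int64(164)), (9.0, np.int64(168)), (12.0, np.int64(61)), (15.0, np.int64(0))]
top x [-0.02800821  0.03536295] y [-0.02523872  0.02609768] all x -0.0352158012194163 0.036248026264600205 y -0.02699625156476502 0.026999672267892384
side 734 [[-0.03578619 -0.02427103 -0.03317666]
 [ 0.03396674  0.0319632   0.0104324 ]]
```

View pics/s5c.png

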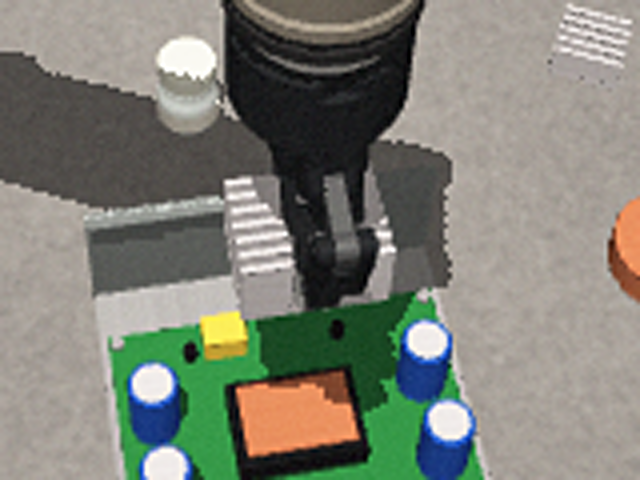

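The sink is upright and centred above the module (corners at crop (228,385)–(367,460)). Its underside is ~11.5 mm below the TCP and the x offset is under 1 mm. Lower 13 cm, slowly.

```bash
python3 -m jog '[[0.05,0.2,1,0],[0.05,0.2,2.5,0],[0.05,0.2,4.5,0],[0.05,0.2,6.5,0],[0.05,0.2,8.3,0],[0.05,0.2,9.8,0],[0.05,0.2,11,0],[0.05,0.2,12,0],[0.05,0.2,12.6,0],[0.05,0.2,12.9,0],[0.05,0.2,13,0],[0.05,0.2,13,0],[0.05,0.2,13,0],[0.05,0.2,13,0]]'; python3 - <<'E'
from h import *
rel((.5247,-.2437,.0585,.033))
w=snap("wrist","w6"); s=snap("side","s6"); a=snap("scene","sc6")
e=np.array([.5247,-.2437,0])
for n,c in(("wrist",w),("scene",a),("side",s)):
    P=cloud(c).reshape(-1,3); k=(abs(P[:,0]-e[0])<.045)&(abs(P[:,1]-e[1])<.027)&(P[:,2]>.083)&(P[:,2]<.095)&(c["pixels"].reshape(-1,3).sum(1)>200); Q=P[k]; print(n,len(Q),np.median(Q[:,2]) if len(Q) else 0,cv2.minAreaRect((Q[:,:2]*1000).astype(np.float32)) if len(Q)>5 else '')
I=cv2.resize(a["pixels"][225:385,115:315,::-1],(600,480),interpolation=cv2.INTER_CUBIC); cv2.imwrite("pics/sc6c.png",I)
E
```

```text
t: 13.3
eef_pos: [0.5257, -0.2455, 0.0605]
tool_rot: [0.0, 1.0, 0.016, 0.001]
contact_force: [0.1, 0.9, -2.7]
gripper_width: 0.572
grasp_force: 63.0
now [ 0.5257 -0.2455  0.0605] yaw 0.0327 tilt 0.08 t 13.3
[-0.096, -0.187, 0.203, -0.0]
wrist 9397 0.08934847576340985 ((526.6250610351562, -243.8914337158203), (70.41510772705078, 53.952362060546875), 0.9219176173210144)
scene 739 0.0899387390239566 ((530.6630859375, -244.72653198242188), (62.32793045043945, 54.98895263671875), 3.1279220581054688)
side 308 0.08936842371545556 ((524.414306640625, -246.3751678466797), (48.379852294921875, 70.09806823730469), 89.90679931640625)
```

View pics/sc6c.png

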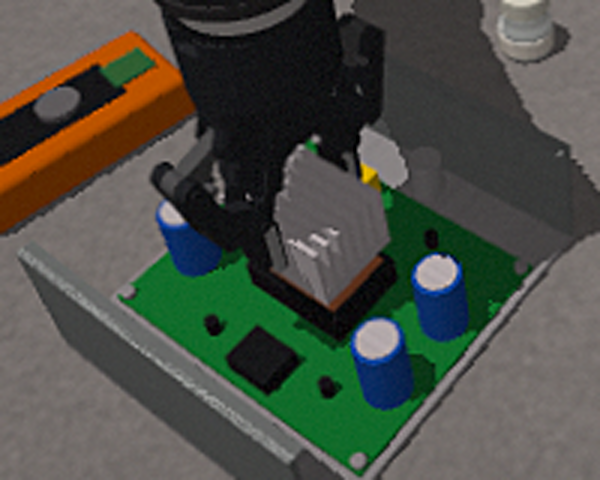

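```bash
python3 -m jog '[[-0.1,-0.1,0.1,0],[-0.13,-0.15,0.1,0],[-0.13,-0.15,0.1,0],[-0.13,-0.15,0.1,0],[-0.13,-0.15,0.1,0],[-0.13,-0.15,0.1,0]]'; for i in 1 2 3; do python3 -m jog '[[0,0,0,0],[0,0,0,0]]' | head -3; done; python3 - <<'E'
from h import *
rel()
for n in("wrist","side"):
    c=bot.read_camera(n); P=cloud(c).reshape(-1,3); k=(abs(P[:,0]-.5247)<.045)&(abs(P[:,1]+.2437)<.03)&(P[:,2]>.083)&(P[:,2]<.095)&(c["pixels"].reshape(-1,3).sum(1)>200); Q=P[k]; print(n,np.median(Q[:,2]),Q.min(0),Q.max(0))
E
```

```text
t: 13.95
eef_pos: [0.5239, -0.2439, 0.0588]
tool_rot: [0.0, 1.0, 0.016, 0.0]
contact_force: [0.3, -0.4, -2.2]
gripper_width: 0.577
grasp_force: 63.0
t: 14.12
eef_pos: [0.5239, -0.2439, 0.0588]
tool_rot: [0.0, 1.0, 0.016, 0.0]
t: 14.28
eef_pos: [0.5238, -0.2439, 0.0588]
tool_rot: [0.0, 1.0, 0.016, 0.0]
t: 14.45
eef_pos: [0.5239, -0.2439, 0.0588]
tool_rot: [0.0, 1.0, 0.016, 0.0]
now [ 0.5239 -0.2439  0.0588] yaw 0.0328 tilt 0.0 t 14.45
wrist 0.08768554422578748 [ 0.49205611 -0.27364326  0.08300042] [ 0.56040236 -0.21370191  0.09499116]
side 0.08805267778297343 [ 0.48746644 -0.27126001  0.08306948] [ 0.55785357 -0.21934235  0.09259164]
```

Settled: the gap is about 14–15 mm and the sink is centred within ~1 mm and aligned, so I'm handing in.

```bash
python3 -c "
from station import bot
print(bot.hand_in())"
```

```text
the job is handed in; nothing more can be done
None
```

I handed the job in at about 14.5 s, with the hasp swung back to about 2.15 rad and the heat sink held still, level and lengthwise over the power module, about 14–15 mm up and within about 1 mm of centre; no collision showed in the wrist force or pictures, but the result of the judging was not shown.

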